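Send the capped jar into the capping machine and shut its guard

ROBOT

A 6-joint arm with a two-finger parallel gripper is mounted at the origin on the work surface. World frame = base frame: x ahead of the robot, y to its left, z up, the work surface at z = 0. Lengths are in m, angles in rad, forces in N, time in s.
With the tool pointing down it reaches from about 0.375 to 0.9 m from the base axis. Payload 3.1 kg.
Tool frame: the origin (TCP) lies midway between the tips of the shut fingers; the grasp point (between the pads) lies 19 mm behind it; x points along the fingers, y is the direction in which the jaws open and shut, and the axes are right-handed (so a half turn about x gives the same grasp; the last joint's range is limited). The gripper opens to 87 mm and grips with 3 to 60 N. Pads are 19 mm wide; open, the fingers measure 117 mm over their backs; the gripper's body (75 mm by 190 mm) begins 51 mm behind the grasp point.
Start: joints at [1.046, 0.527, 1.433, -0, 1.181, -0.178], TCP at [0.212, 0.588, 0.193] pointing down, gripper open.
Joint ranges: [-3.08, 3.08], [-0.75, 2.2], [0.22, 2.44], [-1.43, 4.57], [0, 2.65], [-2.85, 2.85]. Speed limits (rad/s): [2.79, 2.79, 3.14, 3.14, 3.14, 3.14].

INTERFACE

Orientations are given as a unit quaternion [x, y, z, w].
In Python, from rig import get_obs, imaging, robot gives the robot as it stands.
- The arm moves only by the shell command python3 -m inch 'ROWS' [FORCE]. ROWS is JSON, a list of rows, each a list of 3 entries, a list of its own where there are three numbers: the finger opening in mm, from 0 to 87, then the shift along the tool's x, y, z in mm, then the turn, a rotation vector about the tool's x, y, z in degrees. In form: [[grip, [dx, dy, dz], [wx, wy, wz]], ...]. A call has 1 to 12 rows; each row shifts and turns the pose as measured when the row begins, along the tool's axes as they then stand; what a row does not reach is not made up. A row lasts 1/8 s, in which the tool goes at most 62.5 mm and 10.7 degrees, less where a joint would pass 70% of its speed; a pose out of reach is approached as far as the arm can. A call with a gripper value outside its range is refused whole. The fingers move at their own pace and stop on an object; FORCE is the grip in N (left out, the last holds). Time passes only in rows, so rows that do not move let the fingers close. It gives the time, the measured TCP pose, the force and the opening at its end, in the units of the state.
- get_obs(): the state, without advancing time (a new reading comes with each control period).
- imaging.camera(name): name is "scene" or "top" or "wrist"; returns the picture (420x560x3 uint8, red, green, blue); there is no depth.
- imaging.camera_params(name): a dict with "camera_matrix" (3x3 intrinsics, pixels), "xyz" and "rotation" of the camera in the world. Camera axes: x right, y down, z forward; pixel columns grow to the right and rows downward; lengths in m; the calibration is good to about 2 mm. A picture is of the moment at which its call begins: read the wrist's pose just before it. camera_params takes no time and is no camera call; for the wrist camera it gives the pose at the moment of the call.
- robot.hand_in(): hands the job in, once; it reports no verdict.
Trained networks look in the newest picture that a camera, given by its name, has taken for a name from the list of things; names that differ only in an ending like _2 or _b are one class to them, and where a whole thing is asked for, a point or a joint stands for the part that bears it (a point fixed in the world has none). Each returns a list of dicts, best first, with "confidence" (0 to 1); they miss things now and then, are a little off and sometimes report something else, mostly with a low value. They report only what shows in the picture. A call takes as long as a camera call. They do not tell look-alikes from the thing itself.
- imaging.cut_out(camera, target): "pixels" (420x560 bool, what is visible of it) and "box" ([centre column, centre row, width, height] in pixels, round what is visible of it).
- imaging.tip_of(camera, target): "pixel" ([column, row] in pixels: a listed point, or the origin of a listed thing).
The state is a dict: "time": time; "q": joint angles; "joint_velocities": joint speeds; "joint_torque": joint torques, N m; "position": TCP position; "tool_rot": TCP orientation; "ft_force": force on the tool from outside, world axes, zero at the start; "moment": the same for the moment, N m; "grip_width": finger opening in m.
Only numpy, scipy, OpenCV 4.12 (cv2) and the standard library are available. Lean on these libraries where they do the work, as an engineer would, in place of code of your own. Each camera call takes 0.05 s, during which the arm holds its last target. There are 200 camera calls.

TASK

Two jars wait on the pulled-out slides of the two-station capping machine. With the fingertips, push the tab of the slide whose jar has its lid on until that slide is fully home under the machine's head, then push the clear guard of the same station all the way down. Do not touch, lift or tip the jars, leave the other station with the open jar just as it is, and do not disturb the things around.

Things in the scene. Friction and masses are not known exactly. Their poses are not given: they have to be found in the camera images.
- machine: Capping machine, fixed. Origin on the table midway between the stations, in the guards' plane; z up. Its +x: the way slides are pushed home (world yaw 82 to 98 deg, about world +y). Near station (closer to the robot) at its y +80 mm, far at -80. At x +20 mm a beam begins, top z 160 mm; from x +82 mm motors and handwheel, up to z 382. Guard rods at x 0, 60 mm either side of each station, top z 178.
- jar_capped: White jar 50 mm across with a flat steel lid 52 mm across on it, 50 mm tall in all, loose. Origin at the centre of its underside, z up. It stands in a shallow black ring (7 mm deep, 64 mm outside) on the near or the far slide.
- jar_open: The same white jar without a lid, open at the top, 44 mm tall, loose. Origin at the centre of its underside. It stands in the ring of the other slide.
- slide_near (a joint): Travel of the near station's slide, m: 0 fully out, 0.110 fully home against its stop; starts at 0. Friction about 2 N, stays where it is left; it moves along the machine's +x.
- slide_far (a joint): The same for the far station's slide.
- tab_near (a point): Middle of the push face of the near slide's tab, an upright steel plate at the slide's outer end, 56 mm wide, 8 mm thick. The face looks along the machine's -x, with free table in front. The point is 51 mm above the table; the tab's top edge is 15 mm higher, its lower edge 30 mm lower. The jar's centre is 149 mm from this face along the machine's +x.
- tab_far (a point): The same on the far slide's tab.
- guard_near (a joint): Travel of the near station's guard, m: 0 fully raised, 0.060 fully down at its stop; starts at 0 to 0.01. It slides straight down, friction about 4 N keeps it where it is left (2 to 3 N pushes it down).
- guard_far (a joint): The same for the far station's guard.
- ledge_near (a point): Centre of the top face of the near guard's steel ledge: a flat shelf 100 mm wide (along the machine's y), 36 mm deep, 6 mm thick, at the top of the 70 mm tall clear guard, on its front; press it down. The point is 20.5 mm in front of the guard plane, 175 mm above the table when the guard is raised, 115 mm when down.
- ledge_far (a point): The same on the far guard's ledge.
- spare_lid: Loose steel jar lid, 52 mm across, 14 mm thick, lying on the machine's base plate between the stations (underside 20 mm above the table); origin under its centre. Leave it.
- done_jar0: Finished capped jar (50 mm across, 50 mm tall) standing on the table to the robot's right, in front of the machine; origin under its centre. Leave it.
- done_jar1: Another finished capped jar standing there. Leave it.
- spatula: Spatula lying on the table at the robot's right, in front of the machine; origin on the table under its middle. Leave it.
- beaker: Steel cup, 80 mm across, 90 mm tall, on the left of the table; origin under its centre. Leave it.
There are look-alikes about, which are no part of the job. Leave any orange look-alike of the jar_open alone.

How it is judged:
By the outcome, as a careful person would: the job done as asked, in the order asked, and still so for the second after the job is handed in, with the robot touching nothing.
It also fails if it takes over 48 s, if anything falls off the work surface, if the arm or the gripper's body presses on something with over 40 N, if the wrist force passes 120 N, or if a joint passes its speed limit or range.

## Working session

There is one attempt and no reset: what is moved stays moved. The work goes in short steps, Python scripts to look and compute and a shell command to move; the robot and the scene stay as the last step left them, time stands still between calls to the robot, and variables do not carry over. Pictures are saved under pics/ and viewed, about 8 in all and at most 12, crops included, and the job is handed in when it is done.

```bash
mkdir -p pics
cat > h.py <<'E'
import numpy as np, cv2
from rig import get_obs, imaging, robot
from scipy.spatial.transform import Rotation as R
def P(c):
    p=imaging.camera_params(c); K=np.array(p["camera_matrix"]); r=np.array(p["rotation"])
    if r.size==4: r=R.from_quat(r).as_matrix()
    return K,np.array(p["xyz"]),r.reshape(3,3)
def onz(c,px,z):
    K,o,r=P(c); d=r@np.linalg.solve(K,[px[0],px[1],1]); return o+d*(z-o[2])/d[2]
def proj(c,X):
    K,o,r=P(c); v=K@(r.T@(np.array(X)-o)); return v[:2]/v[2]
E
python3 - <<'E'
from h import *
s=imaging.camera("scene"); t=imaging.camera("top")
cv2.imwrite("pics/s.png",s[:,:,::-1]); cv2.imwrite("pics/t.png",t[:,:,::-1])
o=get_obs(); print(o["time"],o["position"],R.from_quat(o["tool_rot"]).as_matrix().round(3))
Z=dict(tab_near=.051,tab_far=.051,ledge_near=.17,ledge_far=.17,machine=0,jar_capped=.03,jar_open=.03,spare_lid=.02,done_jar0=0,done_jar1=0,beaker=0,spatula=0)
for c in("scene","top"):
  print(c,P(c)[1])
  for k,z in Z.items():
    print(c,k,[(round(d["confidence"],2),np.round(d["pixel"]).tolist(),onz(c,d["pixel"],z).round(3).tolist()) for d in imaging.tip_of(c,k)[:3]])
print(get_obs()["time"])
E
```

```text
0.1 [0.21205048 0.58715487 0.19225016] [[-0.001  0.34   0.94 ]
 [-0.002  0.94  -0.34 ]
 [-1.    -0.002 -0.   ]]
scene [ 1.13688454 -0.05167586  1.33875888]
scene tab_near [(0.9, [221.0, 223.0], [0.48, -0.151, 0.051])]
scene tab_far [(0.78, [221.0, 271.0], [0.634, -0.152, 0.051])]
scene ledge_near [(0.87, [286.0, 203.0], [0.486, 0.043, 0.17])]
scene ledge_far [(0.66, [291.0, 250.0], [0.629, 0.043, 0.17])]
scene machine [(0.83, [293.0, 247.0], [0.547, 0.065, 0.0])]
scene jar_capped [(0.69, [274.0, 273.0], [0.64, -0.0, 0.03]), (0.21, [222.0, 273.0], [0.632, -0.152, 0.03])]
scene jar_open [(0.83, [199.0, 222.0], [0.459, -0.219, 0.03]), (0.58, [267.0, 223.0], [0.477, -0.012, 0.03]), (0.56, [218.0, 192.0], [0.358, -0.161, 0.03])]
scene spare_lid [(0.65, [280.0, 249.0], [0.561, 0.023, 0.02]), (0.22, [417.0, 220.0], [0.486, 0.457, 0.02])]
scene done_jar0 [(0.69, [157.0, 277.0], [0.621, -0.345, 0.0]), (0.57, [129.0, 239.0], [0.493, -0.438, -0.0])]
scene done_jar1 [(0.69, [157.0, 277.0], [0.621, -0.345, 0.0]), (0.57, [129.0, 239.0], [0.493, -0.438, -0.0])]
scene beaker [(0.75, [416.0, 221.0], 
[... 610 characters left out ...]
op jar_capped [(0.9, [305.0, 162.0], [0.636, -0.011, 0.03])]
top jar_open [(0.86, [304.0, 222.0], [0.478, -0.005, 0.03]), (0.81, [387.0, 233.0], [0.445, -0.221, 0.03]), (0.7, [369.0, 274.0], [0.338, -0.168, 0.03])]
top spare_lid [(0.69, [294.0, 192.0], [0.558, 0.021, 0.02])]
top done_jar0 [(0.77, [423.0, 163.0], [0.631, -0.332, 0.0]), (0.77, [466.0, 215.0], [0.487, -0.437, 0.0]), (0.21, [358.0, 160.0], [0.645, -0.155, 0.0])]
top done_jar1 [(0.77, [423.0, 163.0], [0.631, -0.332, 0.0]), (0.77, [466.0, 215.0], [0.487, -0.437, 0.0]), (0.21, [358.0, 160.0], [0.645, -0.155, 0.0])]
top beaker [(0.95, [131.0, 228.0], [0.474, 0.459, 0.0])]
top spatula [(0.7, [428.0, 232.0], [0.444, -0.333, 0.0])]
1.3
```

View pics/s.png

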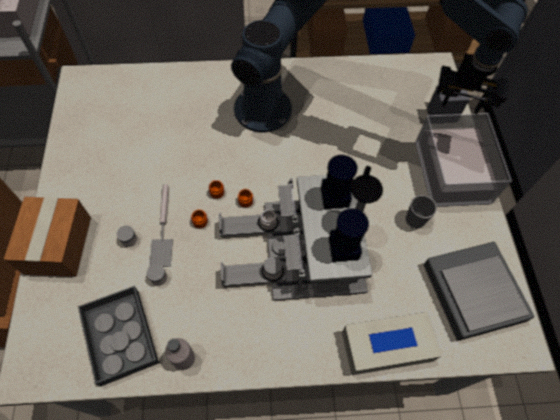

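View pics/t.png

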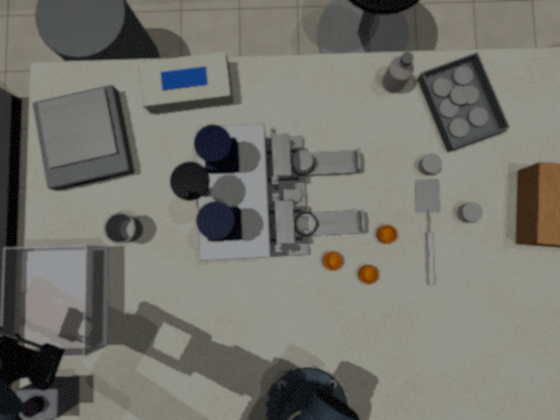

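Run:
```python
from h import *
from scipy.optimize import least_squares
s=cv2.imread("pics/s.png");t=cv2.imread("pics/t.png")
a=cv2.resize(s[170:310,190:330],(600,600),interpolation=3);cv2.imwrite("pics/c.png",a)
D=[]
for c in("scene","top"):
  for k in("tab_near","tab_far","ledge_near","ledge_far","machine"):
    D.append((c,k,np.array(imaging.tip_of(c,k)[0]["pixel"])))
# jar pixels: chosen by hand from detections (near/far)
D+=[("scene","jn",(267,223)),("scene","jf",(274,273)),("top","jn",(304,222)),("top","jf",(305,162))]
def f(p,full=False):
  x,y,w,xt,gn,gf,zj=p; c,s_=np.cos(w),np.sin(w)
  W={}
  for k,sg in(("near",1),("far",-1)):
    W["tab_"+k]=(xt,.08*sg,.051);W["ledge_"+k]=(-.0205,.08*sg,.175-(gn if sg>0 else gf));W["j"+k[0]]=(xt+.149,.08*sg,zj)
  W["machine"]=(0,0,0)
  W={k:np.array([x+c*v[0]-s_*v[1],y+s_*v[0]+c*v[1],v[2]]) for k,v in W.items()}
  if full:return W
  return np.concatenate([proj(c_,W[k])-px for c_,k,px in D]+[[(gn-.005)*400,(gf-.005)*400,(zj-.025)*200]])
r=least_squares(f,[.55,.065,1.57,-.22,0.005,.005,.025],loss="soft_l1")
print(r.x.round(4),np.degrees(r.x[2]));print(f(r.x).round(1))
for k,v in f(r.x,True).items():print(k,v.round(4))
```

```text
[ 0.5525  0.0637  1.5929 -0.217   0.0063  0.0049  0.0248] 91.26554131591278
[-1.3 -0.6  0.2  1.  -1.  -3.7  0.7  1.2 -0.3  1.7 -0.6  1.1  0.8 -5.4
 -0.7 -1.6 -0.2 -3.7  0.4  1.3  1.4  0.1 -1.2 -1.3  0.5  1.5 -3.5  1.4
  0.5 -0.  -0. ]
tab_near [ 0.4773 -0.1551  0.051 ]
ledge_near [0.473  0.0414 0.1687]
jn [ 0.474  -0.0061  0.0248]
tab_far [ 0.6373 -0.1515  0.051 ]
ledge_far [0.633  0.0449 0.1701]
jf [ 0.634  -0.0026  0.0248]
machine [0.5525 0.0637 0.    ]
```

View pics/c.png

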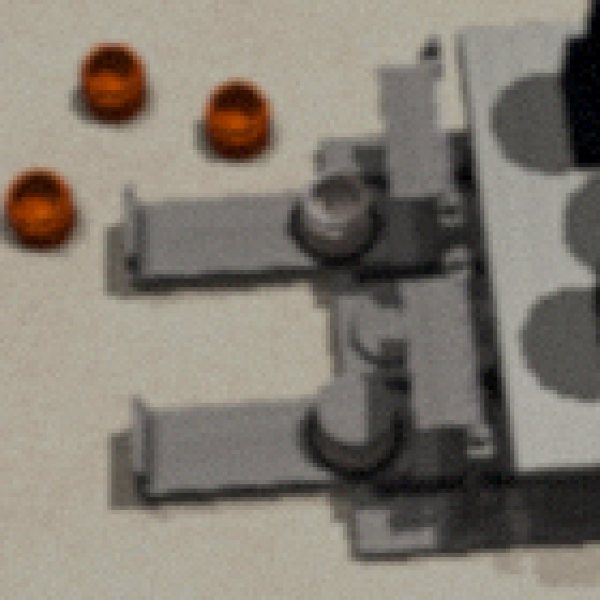

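The far slide (lower in the picture) has the flat-lidded jar. The near one is an open cup, so the job is at the far station. I'll rise above the machine first.

```bash
python3 -m inch '[[0,[-50,0,0],[0,0,0]],[0,[-55,0,0],[0,0,0]],[0,[-55,0,0],[0,0,0]],[0,[-55,0,0],[10,0,0]],[0,[-55,0,0],[10,0,0]],[0,[-10,0,0],[10,0,0]],[0,[0,0,0],[10,0,0]],[0,[0,0,0],[10,0,0]],[0,[0,0,0],[10,0,0]],[0,[0,0,0],[9,0,0]],[0,[0,0,0],[0,0,0]]]' 10
```

```text
time: 3.18
position: [0.2121, 0.5873, 0.4828]
tool_rot: [0.505, 0.495, -0.505, 0.495]
ft_force: [-0.7, -1.1, -0.4]
grip_width: 0.0004
```

```bash
python3 -m inch '[[0,[0,28,50],[-2.4,0,0]],[0,[0,28,55],[0,0,0]],[0,[0,28,55],[0,0,0]],[0,[0,28,55],[0,0,0]],[0,[0,28,55],[0,0,0]],[0,[0,28,55],[0,0,0]],[0,[0,28,55],[0,0,0]],[0,[0,28,55],[0,0,0]],[0,[0,28,55],[0,0,0]],[0,[0,28,55],[0,0,0]],[0,[0,28,55],[0,0,0]],[0,[0,28,55],[0,0,0]]]'
```

```text
time: 4.68
position: [0.5785, -0.0606, 0.4829]
tool_rot: [0.484, 0.516, -0.48, 0.519]
ft_force: [0.8, -0.1, -0.0]
grip_width: 0.0009
```

```bash
python3 -m inch '[[0,[0,20,50],[2.8,0,0]],[0,[0,20,50],[0,0,0]],[0,[0,15,45],[0,0,0]],[0,[55,0,0],[0,0,0]],[0,[55,0,0],[0,0,0]],[0,[55,0,0],[0,0,0]],[0,[55,0,0],[0,0,0]],[0,[55,0,0],[0,0,0]],[0,[0,0,0],[0,0,0]]]'
python3 - <<'E'
from h import *
o=get_obs(); print(R.from_quat(o["tool_rot"]).as_matrix().round(3),o["ft_force"])
w=imaging.camera("wrist");s=imaging.camera("scene")
p=proj("scene",o["position"]);print(p)
cv2.imwrite("pics/w2.png",np.hstack([w,s])[:,:,::-1][:, :560]); 
print([(d["confidence"],d["pixel"],onz("wrist",d["pixel"],.051)) for d in imaging.tip_of("wrist","tab_far")[:2]])
print([(d["confidence"],d["pixel"],onz("wrist",d["pixel"],.17)) for d in imaging.tip_of("wrist","ledge_far")[:2]])
E
```

```text
time: 5.8
position: [0.646, -0.2157, 0.1986]
tool_rot: [0.493, 0.507, -0.488, 0.512]
ft_force: [-0.0, 0.1, 0.8]
grip_width: 0.0005
[[ 0.01   0.999  0.039]
 [ 0.     0.039 -0.999]
 [-1.     0.01  -0.   ]] [-0.03085279  0.07199224  0.75482877]
[191.46247608 256.13746184]
[(0.69, [265.5, 133.1], array([ 0.6436344 , -0.15326875,  0.051     ]))]
[]
```

View pics/w2.png

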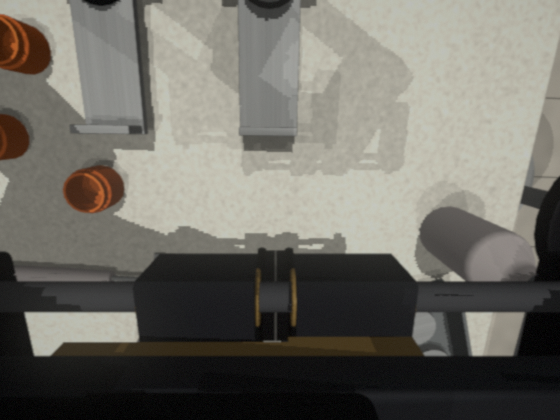

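The far tab is at about (267,131), nearly in line with the fingers at column 275. I'll descend in front of it.

```bash
python3 -m inch '[[0,[50,-1,0],[0,0,0]],[0,[50,-1,0],[0,0,0]],[0,[40,-1,0],[0,0,0]],[0,[10,0,0],[0,0,0]],[0,[0,0,-25],[0,0,0]],[0,[0,0,-15],[0,0,0]],[0,[0,0,-5],[0,0,0]],[0,[0,0,-5],[0,0,0]],[0,[0,0,-5],[0,0,0]]]'
```

```text
time: 7.12
position: [0.6694, -0.1693, 0.0788]
tool_rot: [0.498, 0.485, -0.48, 0.535]
ft_force: [-0.1, -0.1, -0.5]
grip_width: 0.0004
```

Run:
```python
from h import *
o=get_obs(); M=R.from_quat(o["tool_rot"]).as_matrix();print(M.round(3),o["q"],o["joint_torque"],o["joint_velocities"])
T=np.array([[0,.9997,.0222],[0,.0222,-.9997],[-1,0,0]])
print(np.degrees(R.from_matrix(M.T@T).as_rotvec()))
```

```text
[[ 0.069  0.997  0.041]
 [-0.029  0.043 -0.999]
 [-0.997  0.068  0.032]] [-4.09460149e-01  7.15606825e-01  1.41721243e+00  5.54770214e-04
  9.33860808e-01 -4.51971570e-01] [-5.63882722e-02 -4.96326792e+01 -1.53203040e+01  6.17791107e-02
 -1.83512955e-01 -3.61201738e-02] [ 0.06070829 -0.02079678  0.03100566 -0.00786345 -0.02201425  0.059887  ]
[ 1.14510358  1.81156237 -3.89131229]
```

```bash
python3 -m inch '[[0,[0,-10,20],[1,1.8,-3.8]],[0,[0,-9,0],[0,0,0]],[0,[0,-9,0],[0,0,0]],[0,[10,0,0],[0,0,0]],[0,[10,0,0],[0,0,0]],[0,[10,0,0],[0,0,0]],[0,[0,0,0],[0,0,0]]]';python3 - <<'E'
from h import *
o=get_obs(); M=R.from_quat(o["tool_rot"]).as_matrix()
T=np.array([[0,.9997,.0222],[0,.0222,-.9997],[-1,0,0]])
print(np.degrees(R.from_matrix(M.T@T).as_rotvec()))
E
```

```text
time: 8.0
position: [0.639, -0.1868, 0.0457]
tool_rot: [0.494, 0.507, -0.493, 0.505]
ft_force: [0.2, 0.6, 0.6]
grip_width: 0.0008
[ 0.21301234 -0.14540257  0.09340894]
```

```bash
python3 -m inch '[[0,[0,0,-10],[0,0,0]],[0,[0,0,-7],[0,0,0]],[0,[0,0,-5],[0,0,0]],[0,[0,0,-5],[0,0,0]],[0,[0,0,-6],[0,0,0]],[0,[0,0,-8],[0,0,0]],[0,[0,0,-10],[0,0,0]],[0,[0,0,-10],[0,0,0]],[0,[0,0,-10],[0,0,0]],[0,[0,0,-10],[0,0,0]]]'
```

```text
time: 9.25
position: [0.6378, -0.1002, 0.0468]
tool_rot: [0.494, 0.507, -0.493, 0.506]
ft_force: [-0.9, 0.3, 0.4]
grip_width: 0.0002
```

Run:
```python
from h import *
s=imaging.camera("scene");w=imaging.camera("wrist")
a=cv2.resize(s[190:310,170:330],(640,480),interpolation=3)
cv2.imwrite("pics/c3.png",a[:,:,::-1])
for c in("scene","top","wrist"):
  if c=="top": imaging.camera(c)
  print(c,[(d["confidence"],d["pixel"],onz(c,d["pixel"],.051)) for d in imaging.tip_of(c,"tab_far")[:2]])
print(get_obs()["ft_force"],proj("scene",get_obs()["position"]))
```

```text
scene [(0.91, [221.4, 273.8], array([ 0.64207547, -0.15068748,  0.051     ])), (0.19, [282.3, 252.0], array([0.58439635, 0.02815199, 0.051     ]))]
top []
wrist [(0.96, [269.5, 325.1], array([ 0.63646506, -0.15239385,  0.051     ]))]
[ 0.40632837 -0.20481919  0.11901005] [238.6891794  272.06220342]
```

View pics/c3.png

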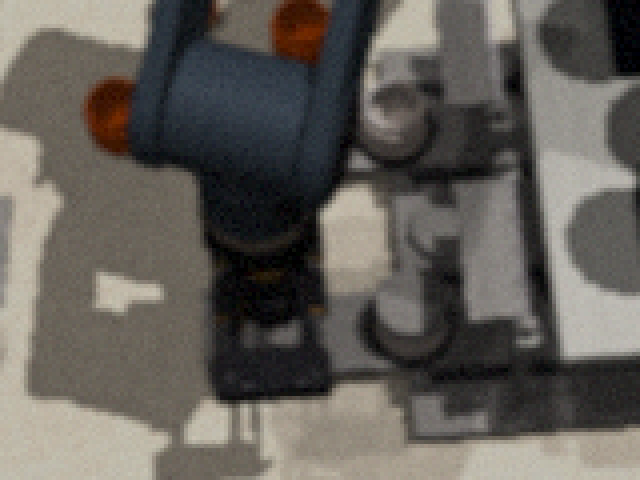

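Run:
```python
from h import *
w=imaging.camera("wrist");t=imaging.camera("top")
a=cv2.resize(t[120:250,260:400],(452,420),interpolation=3)
cv2.imwrite("pics/w4.png",cv2.resize(np.hstack([w,a]),(800,332))[:,:,::-1])
print(get_obs()["position"],proj("top",get_obs()["position"]),[proj("wrist",(.64,y,.066)) for y in(-.15,-.09)])
```

```text
[ 0.6379216  -0.10149887  0.04684392] [339.44099228 159.35596572] [array([275.20377088, 336.02458398]), array([278.05094335, 241.91945961])]
```

View pics/w4.png

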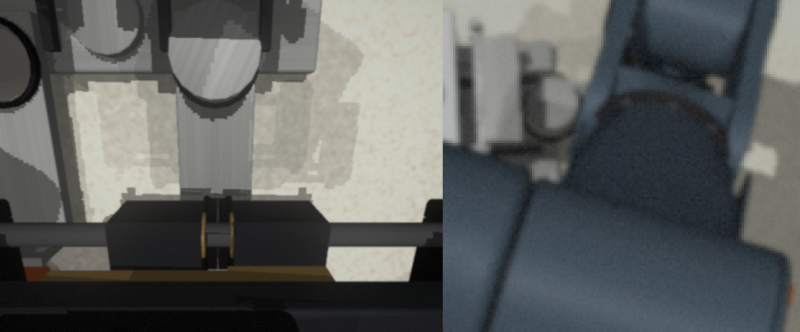

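Run:
```python
from h import *
print(onz("wrist",(272,70),.075),onz("wrist",(272,242),.066),onz("wrist",(272,250),.066))
for c in("scene","wrist"):
  print(c,[(d["confidence"],d["pixel"],onz(c,d["pixel"],.025)) for d in imaging.tip_of(c,"jar_capped")[:2]])
w=imaging.camera("wrist")
a=cv2.resize(w[0:280,200:350],(428,800)[::1] if 0 else (321,600),interpolation=3);cv2.imwrite("pics/w5.png",a[:,:,::-1])
```

```text
[ 0.63466327 -0.00342428  0.075     ] [ 0.63664818 -0.09013427  0.066     ] [ 0.63676042 -0.09485923  0.066     ]
scene [(0.6, [273.8, 272.1], array([6.35541654e-01, 3.26241552e-04, 2.50000000e-02])), (0.54, [294.0, 248.4], array([0.56351716, 0.06570858, 0.025     ]))]
wrist [(0.76, [271.0, 78.2], array([ 6.33503344e-01, -2.22445893e-04,  2.50000000e-02]))]
```

View pics/w5.png

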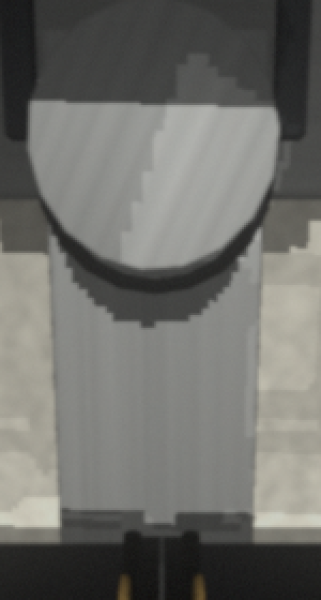

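```bash
python3 -m inch '[[0,[-20,0,0],[0,0,0]],[0,[-40,0,0],[0,0,0]],[0,[-40,0,20],[0,0,0]],[0,[-20,0,40],[0,0,0]],[0,[0,0,40],[0,0,0]],[0,[0,0,0],[0,0,0]]]';python3 - <<'E'
from h import *
o=get_obs();M=R.from_quat(o["tool_rot"]).as_matrix();print(M.round(3))
w=imaging.camera("wrist");s=imaging.camera("scene")
cv2.imwrite("pics/w6.png",np.hstack([w[:,130:460],cv2.resize(s[190:310,170:300],(455,420),interpolation=3)])[:,:,::-1])
print(P("wrist")[1])
for c in("scene","wrist"):
 for k,z in(("tab_far",.051),("jar_capped",.025)):
  print(c,k,[(d["confidence"],d["pixel"],onz(c,d["pixel"],z)) for d in imaging.tip_of(c,k)[:2]])
E
```

```text
time: 10.55
position: [0.64, -0.205, 0.17]
tool_rot: [0.494, 0.507, -0.493, 0.506]
ft_force: [0.6, 0.4, 0.3]
grip_width: 0.0002
[[-0.     1.     0.026]
 [ 0.001  0.026 -1.   ]
 [-1.    -0.    -0.001]]
[ 0.63859531 -0.12923327  0.36104258]
scene tab_far [(0.87, [223.5, 272.8], array([ 0.63937839, -0.14465614,  0.051     ]))]
scene jar_capped [(0.65, [273.2, 271.5], array([ 0.63357806, -0.00131023,  0.025     ]))]
wrist tab_far [(0.92, [270.8, 145.7], array([ 0.63404541, -0.14369631,  0.051     ]))]
wrist jar_capped []
```

View pics/w6.png

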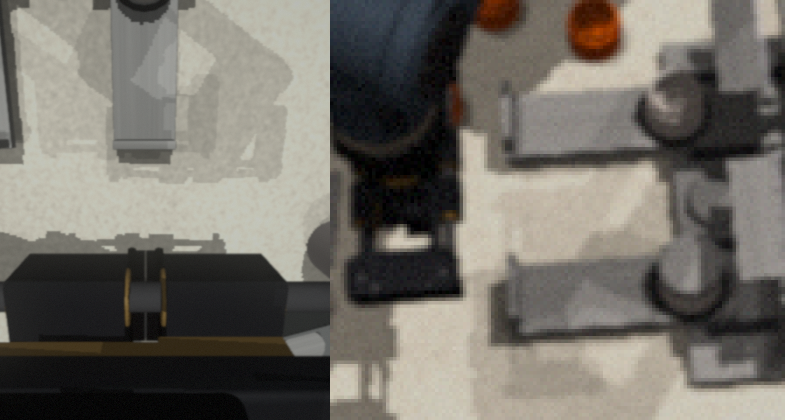

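Run:
```python
from h import *
o=get_obs();p=np.array(o["position"])
for h in(0,.019,.07): 
  q=p+[0,0,h]; print(h,[proj("wrist",q+[0,e,0]).round() for e in(-.0095,0,.0095)],proj("scene",q).round(),proj("top",q).round())
K,c,r=P("wrist");print(K,r.round(3))
print(o["q"])
```

```text
0 [array([273., 263.]), array([274., 249.]), array([274., 234.])] [199. 258.] [386. 147.]
0.019 [array([273., 276.]), array([274., 261.]), array([274., 245.])] [198. 255.] [388. 146.]
0.07 [array([272., 329.]), array([273., 309.]), array([273., 288.])] [196. 247.] [392. 141.]
[[328.9188993    0.         275.09451079]
 [  0.         328.9188993  216.60612467]
 [  0.           0.           1.        ]] [[ 0.999  0.031  0.005]
 [ 0.032 -0.965 -0.261]
 [-0.003  0.261 -0.965]]
[-0.4705208   0.61627785  1.33099204  0.00177981  1.19867092 -0.50198487]
```

The fingers passed the tab with almost no effect; it sits only about 7 mm further in. The tips seem to ride higher than reported, or the tab is lower than stated, so I'll approach lower and feel for the contact.

```bash
python3 -m inch '[[0,[40,0,0],[0,0,0]],[0,[40,0,0],[0,0,0]],[0,[30,0,0],[0,0,0]],[0,[15,0,0],[0,0,0]],[0,[10,0,0],[0,0,0]],[0,[5,0,0],[0,0,0]],[0,[0,0,0],[0,0,0]]]';python3 -m inch '[[0,[3,0,-12],[0,0,0]],[0,[0,0,-10],[0,0,0]],[0,[0,0,-8],[0,0,0]],[0,[0,0,-5],[0,0,0]],[0,[0,0,-5],[0,0,0]]]';python3 -m inch '[[0,[0,0,-5],[0,0,0]],[0,[0,0,-5],[0,0,0]]]'
python3 - <<'E'
from h import *
w=imaging.camera("wrist");s=imaging.camera("scene")
o=get_obs();print(o["position"],o["ft_force"],R.from_quat(o["tool_rot"]).as_matrix().round(3)[:,0])
for c in("scene","wrist"):
 for k,z in(("tab_far",.051),("jar_capped",.025)):
  print(c,k,[(d["confidence"],d["pixel"],onz(c,d["pixel"],z)) for d in imaging.tip_of(c,k)[:2]])
E
```

```text
time: 11.72
position: [0.6424, -0.1953, 0.0275]
tool_rot: [0.491, 0.509, -0.49, 0.509]
ft_force: [-1.1, 0.6, 0.2]
grip_width: 0.0005
time: 12.35
position: [0.6424, -0.1543, 0.0268]
tool_rot: [0.491, 0.507, -0.489, 0.512]
ft_force: [0.1, -3.1, -1.7]
grip_width: 0.0005
time: 12.6
position: [0.6422, -0.1444, 0.0268]
tool_rot: [0.491, 0.507, -0.49, 0.512]
ft_force: [0.0, -1.6, -0.4]
grip_width: 0.0004
[ 0.64210222 -0.14357976  0.02682572] [0.2718555  0.41218306 0.27955719] [ 0.006 -0.002 -1.   ]
scene tab_far [(0.75, [229.3, 269.8], array([ 0.63116956, -0.12791451,  0.051     ]))]
scene jar_capped [(0.81, [278.9, 270.3], array([0.63079625, 0.01561912, 0.025     ]))]
wrist tab_far [(0.9, [262.9, 242.1], array([ 0.63558215, -0.13084382,  0.051     ]))]
wrist jar_capped []
```

```bash
python3 -m inch '[[0,[0,0,-6],[0,0,0]],[0,[0,0,-8],[0,0,0]],[0,[0,0,-10],[0,0,0]],[0,[0,0,-10],[0,0,0]],[0,[0,0,-10],[0,0,0]],[0,[0,0,-10],[0,0,0]],[0,[0,0,-10],[0,0,0]],[0,[0,0,-6],[0,0,0]],[0,[0,0,-4],[0,0,0]]]'
python3 - <<'E'
from h import *
w=imaging.camera("wrist");s=imaging.camera("scene")
o=get_obs();print(o["position"],o["ft_force"],R.from_quat(o["tool_rot"]).as_matrix().round(3)[:,0])
for c in("scene","wrist"):
 for k,z in(("tab_far",.051),("jar_capped",.025)):
  print(c,k,[(d["confidence"],d["pixel"],onz(c,d["pixel"],z)) for d in imaging.tip_of(c,k)[:2]])
E
```

```text
time: 14.02
position: [0.6402, -0.0662, 0.0269]
tool_rot: [0.491, 0.506, -0.489, 0.513]
ft_force: [0.4, -1.9, -0.5]
grip_width: 0.0004
[ 0.6398612  -0.06566762  0.02683797] [-0.41032649  0.50912411  0.09668036] [ 0.008 -0.004 -1.   ]
scene tab_far [(0.87, [255.2, 269.3], array([ 0.63387411, -0.05358255,  0.051     ])), (0.53, [165.2, 223.0], array([ 0.46973535, -0.31785797,  0.051     ]))]
scene jar_capped [(0.43, [308.6, 270.3], array([0.63576242, 0.10268666, 0.025     ]))]
wrist tab_far [(0.92, [265.7, 242.4], array([ 0.63469536, -0.05331629,  0.051     ]))]
wrist jar_capped []
```

Going well, with about 12 mm left. I'll use small steps until the stop is felt.

```bash
python3 -m inch '[[0,[0,0,-4],[0,0,0]],[0,[0,0,-4],[0,0,0]],[0,[0,0,-3],[0,0,0]]]'; python3 -m inch '[[0,[0,0,-3],[0,0,0]],[0,[0,0,-2],[0,0,0]]]'; python3 -m inch '[[0,[0,0,-2],[0,0,0]]]';  python3 -m inch '[[0,[0,0,-2],[0,0,0]]]'
```

```text
time: 14.7
position: [0.6396, -0.0567, 0.0268]
tool_rot: [0.491, 0.506, -0.49, 0.513]
ft_force: [0.4, -2.8, -0.4]
grip_width: 0.0005
time: 14.95
position: [0.6396, -0.0532, 0.0268]
tool_rot: [0.49, 0.505, -0.49, 0.514]
ft_force: [-0.8, -9.8, -1.4]
grip_width: 0.0007
time: 15.08
position: [0.6396, -0.0534, 0.0269]
tool_rot: [0.489, 0.504, -0.491, 0.515]
ft_force: [-0.9, -8.6, -0.8]
grip_width: 0.0005
time: 15.2
position: [0.6396, -0.0536, 0.0269]
tool_rot: [0.488, 0.504, -0.491, 0.517]
ft_force: [0.0, -6.8, 0.3]
grip_width: 0.0007
```

```bash
python3 -m inch '[[0,[0,0,-4],[0,0,0]],[0,[0,0,0],[0,0,0]],[0,[0,0,10],[0,0,0]],[0,[0,0,25],[0,0,0]],[0,[-30,0,15],[0,0,0]],[0,[-50,0,0],[0,0,0]],[0,[-50,0,0],[0,0,0]],[0,[-50,0,0],[0,0,0]],[0,[-40,0,0],[0,0,0]],[0,[0,0,0],[0,0,0]]]'
python3 - <<'E'
from h import *
w=imaging.camera("wrist");s=imaging.camera("scene")
o=get_obs();M=R.from_quat(o["tool_rot"]).as_matrix();print(o["position"],M.round(3))
T=np.array([[0,.9997,.0222],[0,.0222,-.9997],[-1,0,0]])
print(np.degrees(R.from_matrix(M.T@T).as_rotvec()))
cv2.imwrite("pics/w7.png",np.hstack([w[:,130:460],cv2.resize(s[190:310,220:350],(455,420),interpolation=3)])[:,:,::-1])
for c in("scene","wrist"):
 for k,z in(("tab_far",.051),("tab_near",.051),("ledge_far",.17),("ledge_near",.17),("jar_open",.025)):
  print(c,k,[(d["confidence"],np.round(d["pixel"]),onz(c,d["pixel"],z).round(4)) for d in imaging.tip_of(c,k)[:2]])
E
```

```text
time: 16.45
position: [0.639, -0.0981, 0.2534]
tool_rot: [0.487, 0.506, -0.491, 0.515]
ft_force: [-0.8, 0.4, -0.1]
grip_width: 0.0004
[ 0.63641273 -0.09755409  0.24918944] [[-0.003  0.999  0.043]
 [-0.011  0.043 -0.999]
 [-1.    -0.004  0.011]]
[1.18049109 0.62279137 0.19434418]
scene tab_far [(0.72, array([258., 273.]), array([ 0.6444, -0.0455,  0.051 ])), (0.71, array([290., 246.]), array([0.5649, 0.0521, 0.051 ]))]
scene tab_near []
scene ledge_far [(0.77, array([292., 250.]), array([0.6302, 0.0463, 0.17  ]))]
scene ledge_near [(0.91, array([285., 197.]), array([0.4681, 0.0416, 0.17  ])), (0.23, array([159., 277.]), array([ 0.6866, -0.3014,  0.17  ]))]
scene jar_open [(0.62, array([265., 225.]), array([ 0.4796, -0.016 ,  0.025 ])), (0.56, array([200., 220.]), array([ 0.4522, -0.2157,  0.025 ]))]
wrist tab_far [(0.63, array([271., 137.]), array([ 0.628 , -0.0388,  0.051 ]))]
wrist tab_near [(0.67, array([143., 224.]), array([ 0.4752, -0.1502,  0.051 ]))]
wrist ledge_far [(0.85, array([274.,  25.]), array([0.6297, 0.0454, 0.17  ]))]
wrist ledge_near [(0.82, array([58., 21.]), array([0.4723, 0.0415, 0.17  ]))]
wrist jar_open [(0.93, array([138.,  97.]), array([ 4.696e-01, -1.000e-04,  2.500e-02])), (0.82, array([ 58., 219.]), array([ 0.3524, -0.1566,  0.025 ]))]
```

View pics/w7.png

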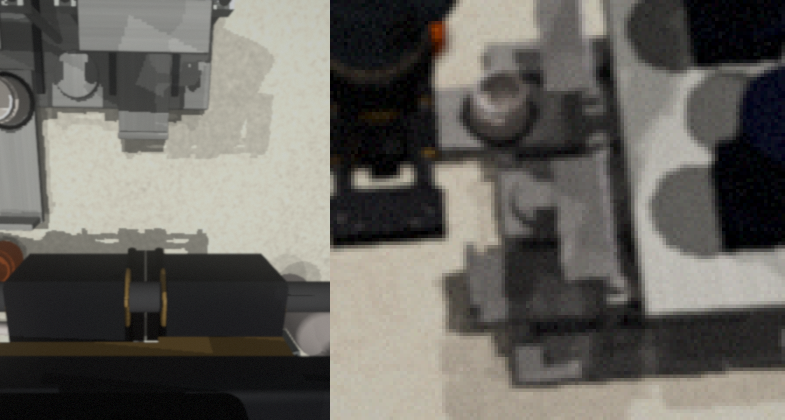

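Far slide is home (tab at row 137 of the wrist view) and the near side is unchanged. Next I'll move above the far ledge at (.630,.0455) and descend gently.

```bash
python3 -m inch '[[0,[0,0,-35],[1.2,0.6,0]],[0,[0,0,-40],[0,0,0]],[0,[0,0,-40],[0,0,0]],[0,[0,0,-20],[0,0,0]],[0,[15,0,-3],[0,0,0]],[0,[15,0,0],[0,0,0]],[0,[10,0,0],[0,0,0]],[0,[5,0,0],[0,0,0]],[0,[0,0,0],[0,0,0]]]'
python3 - <<'E'
from h import *
o=get_obs();M=R.from_quat(o["tool_rot"]).as_matrix();print(o["position"],M.round(3),o["ft_force"])
E
```

```text
time: 18.18
position: [0.6331, 0.0377, 0.1976]
tool_rot: [0.494, 0.505, -0.499, 0.503]
ft_force: [-0.4, 0.2, 0.7]
grip_width: 0.0006
[0.63308433 0.03773931 0.19756534] [[-0.007  1.     0.015]
 [-0.003  0.015 -1.   ]
 [-1.    -0.007  0.003]] [-0.4270272   0.17960984  0.67599949]
```

```bash
python3 -m inch '[[0,[8,-1,-4],[0,0,0]],[0,[8,0,0],[0,0,0]],[0,[8,0,0],[0,0,0]],[0,[5,0,0],[0,0,0]],[0,[5,0,0],[0,0,0]]]';python3 -m inch '[[0,[6,0,0],[0,0,0]],[0,[6,0,0],[0,0,0]]]'
```

```text
time: 18.8
position: [0.6326, 0.0414, 0.1624]
tool_rot: [0.494, 0.504, -0.498, 0.503]
ft_force: [-0.4, 0.8, 0.5]
grip_width: 0.0006
time: 19.05
position: [0.6328, 0.0414, 0.1498]
tool_rot: [0.495, 0.504, -0.498, 0.503]
ft_force: [-0.6, -0.0, 0.2]
grip_width: 0.0005
```

```bash
python3 -m inch '[[0,[6,0,0],[0,0,0]],[0,[6,0,0],[0,0,0]]]';python3 -m inch '[[0,[6,0,0],[0,0,0]]]'
python3 - <<'E'
from h import *
s=imaging.camera("scene");t=imaging.camera("wrist")
o=get_obs();print(o["position"],o["ft_force"])
for c in("scene","wrist"):
  print(c,[(d["confidence"],np.round(d["pixel"]),[onz(c,d["pixel"],z).round(4) for z in(.17,.14)]) for d in imaging.tip_of(c,"ledge_far")[:2]])
E
```

```text
time: 19.3
position: [0.6328, 0.0414, 0.1369]
tool_rot: [0.495, 0.504, -0.498, 0.503]
ft_force: [-0.8, 0.3, 2.4]
grip_width: 0.0004
time: 19.42
position: [0.6328, 0.0414, 0.1309]
tool_rot: [0.495, 0.504, -0.498, 0.503]
ft_force: [-0.4, 0.3, 3.0]
grip_width: 0.0001
[0.63258503 0.04137776 0.13033026] [-0.12318369 -0.33049732 -0.48211212]
scene [(0.5, array([294., 248.]), [array([0.6245, 0.0537, 0.17  ]), array([0.6114, 0.0565, 0.14  ])])]
wrist [(0.63, array([275., 261.]), [array([0.6336, 0.05  , 0.17  ]), array([0.6337, 0.0371, 0.14  ])])]
```

Contact began only near TCP z ≈ 0.14, so the tips are about 20 mm short of the reported TCP. To be sure the gripper's body clears the guard rods, I'll lift, tilt it back 20° and then go on.

```bash
python3 -m inch '[[0,[-15,0,0],[0,0,0]],[0,[-15,0,0],[0,0,0]],[0,[0,0,-5],[0,10,0]],[0,[0,0,-4],[0,10,0]],[0,[0,0,0],[0,0,0]]]'
python3 - <<'E'
from h import *
o=get_obs();M=R.from_quat(o["tool_rot"]).as_matrix();print(o["position"],M.round(3),o["ft_force"]);print("tip",np.array(o["position"])-.02*M[:,0])
s=imaging.camera("scene");t=imaging.camera("wrist")
cv2.imwrite("pics/w8.png",np.hstack([t[:,130:460],cv2.resize(s[190:310,220:350],(455,420),interpolation=3)])[:,:,::-1])
E
```

```text
time: 20.25
position: [0.6354, 0.0516, 0.1688]
tool_rot: [0.576, 0.584, -0.399, 0.41]
ft_force: [-1.2, 0.2, 1.0]
grip_width: 0.0003
[0.63543265 0.05164409 0.16876844] [[-0.002  1.     0.019]
 [ 0.345  0.018 -0.938]
 [-0.938  0.005 -0.345]] [-1.18656671  0.15131827  1.00030168]
tip [0.63546396 0.04473849 0.1875384 ]
```

View pics/w8.png

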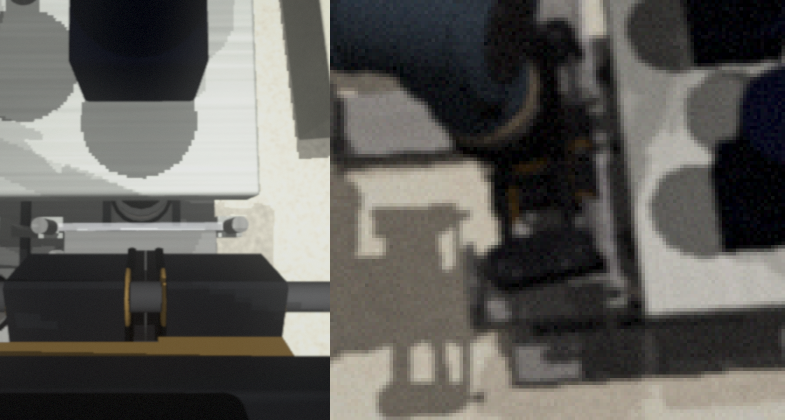

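Wrist view: the fingers are centred at column 146 over the far ledge (columns 48–232), with the guard's edge at row 227 ahead of them. I'll press down in steps.

```bash
python3 -m inch '[[0,[9,-2,-1],[0,0,0]],[0,[8,0,3],[0,0,0]],[0,[8,0,3],[0,0,0]],[0,[6,0,2],[0,0,0]]]';python3 -m inch '[[0,[6,0,2],[0,0,0]],[0,[6,0,2],[0,0,0]],[0,[6,0,2],[0,0,0]]]'; python3 -m inch '[[0,[6,0,2],[0,0,0]],[0,[6,0,2],[0,0,0]]]'; python3 -c "
from h import *
t=imaging.camera('wrist');print(get_obs()['ft_force'],[(d['confidence'],d['pixel'],onz('wrist',d['pixel'],.13)) for d in imaging.tip_of('wrist','ledge_far')])"
```

```text
time: 20.85
position: [0.6323, 0.0629, 0.1369]
tool_rot: [0.572, 0.586, -0.398, 0.413]
ft_force: [-0.0, 0.3, 0.5]
grip_width: 0.0007
time: 21.22
position: [0.6325, 0.0631, 0.1172]
tool_rot: [0.572, 0.586, -0.398, 0.413]
ft_force: [-1.8, -1.0, 3.0]
grip_width: 0.0001
time: 21.48
position: [0.6324, 0.0632, 0.1038]
tool_rot: [0.572, 0.586, -0.398, 0.413]
ft_force: [-1.8, -1.1, 2.9]
grip_width: 0.0007
[ 0.22455971 -0.87658788  0.9522908 ] []
```

```bash
python3 -m inch '[[0,[5,0,4],[0,0,0]],[0,[5,0,3],[0,0,0]]]'; python3 -m inch '[[0,[5,0,2],[0,0,0]],[0,[4,0,1.5],[0,0,0]]]'; python3 -m inch '[[0,[4,0,1.5],[0,0,0]]]';python3 -m inch '[[0,[4,0,1.5],[0,0,0]]]'
```

```text
time: 21.82
position: [0.633, 0.0614, 0.0917]
tool_rot: [0.573, 0.586, -0.397, 0.413]
ft_force: [-0.6, 0.9, 2.7]
grip_width: 0.0004
time: 22.08
position: [0.6332, 0.0617, 0.0901]
tool_rot: [0.573, 0.588, -0.395, 0.412]
ft_force: [-8.5, -4.5, 28.7]
grip_width: 0.0004
time: 22.2
position: [0.6332, 0.0618, 0.0903]
tool_rot: [0.573, 0.588, -0.394, 0.412]
ft_force: [-7.4, -2.8, 24.0]
grip_width: 0.0004
time: 22.32
position: [0.6332, 0.0618, 0.0903]
tool_rot: [0.574, 0.589, -0.393, 0.412]
ft_force: [-6.5, -2.7, 24.0]
grip_width: 0.0005
```

```bash
python3 -m inch '[[0,[-10,0,-3],[0,0,0]],[0,[-20,0,-5],[0,0,0]],[0,[-40,0,-10],[0,0,0]],[0,[-45,0,10],[0,-10,0]],[0,[-40,0,40],[0,-10,0]],[0,[-20,0,50],[0,0,0]],[0,[0,0,50],[0,0,0]],[0,[0,0,30],[0,0,0]],[0,[0,0,0],[0,0,0]]]'
python3 - <<'E'
from h import *
o=get_obs();print(o["position"])
t=imaging.camera("wrist");s=imaging.camera("scene")
cv2.imwrite("pics/w9.png",np.hstack([t[:,130:460],cv2.resize(s[190:310,220:350],(455,420),interpolation=3)])[:,:,::-1])
for c in("scene","wrist"):
 for k,z in(("tab_far",.051),("tab_near",.051),("ledge_far",.115),("ledge_near",.17),("jar_open",.025),("jar_capped",.025),("spare_lid",.02)):
  print(c,k,[(round(d["confidence"],2),np.round(d["pixel"]),onz(c,d["pixel"],z).round(3)) for d in imaging.tip_of(c,k)[:2]])
E
```

```text
time: 23.45
position: [0.64, -0.1564, 0.2561]
tool_rot: [0.492, 0.503, -0.491, 0.514]
ft_force: [0.2, 0.3, 0.1]
grip_width: 0.0004
[ 0.64000603 -0.15637352  0.25611216]
scene tab_far [(0.67, array([259., 270.]), array([ 0.637, -0.042,  0.051]))]
scene tab_near [(0.68, array([220., 223.]), array([ 0.478, -0.152,  0.051]))]
scene ledge_far [(0.86, array([292., 256.]), array([0.626, 0.051, 0.115]))]
scene ledge_near [(0.88, array([285., 200.]), array([0.477, 0.04 , 0.17 ])), (0.67, array([157., 278.]), array([ 0.69 , -0.307,  0.17 ]))]
scene jar_open [(0.74, array([128., 238.]), array([ 0.501, -0.433,  0.025])), (0.66, array([292., 248.]), array([0.561, 0.059, 0.025]))]
scene jar_capped [(0.62, array([311., 270.]), array([0.635, 0.111, 0.025]))]
scene spare_lid [(0.52, array([279., 250.]), array([0.564, 0.022, 0.02 ]))]
wrist tab_far [(0.87, array([269.,  86.]), array([ 0.632, -0.038,  0.051]))]
wrist tab_near []
wrist ledge_far []
wrist ledge_near []
wrist jar_open [(0.98, array([ 68., 108.]), array([ 0.388, -0.071,  0.025])), (0.69, array([133., 218.]), array([ 0.456, -0.206,  0.025]))]
wrist jar_capped []
wrist spare_lid [(0.84, array([203.,  19.]), array([0.554, 0.034, 0.02 ]))]
```

View pics/w9.png

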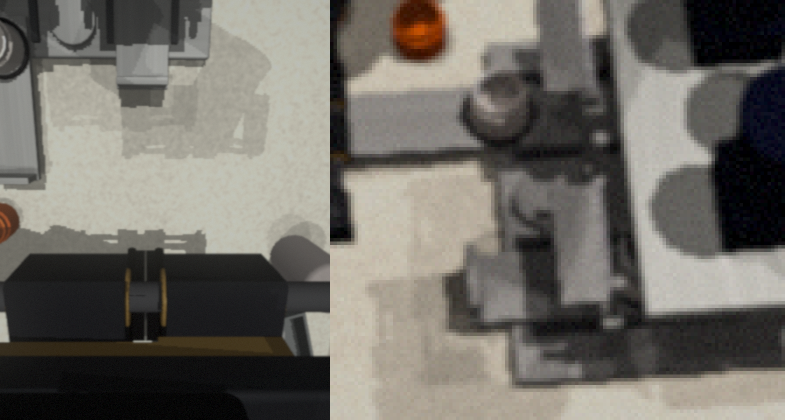

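Run:
```python
from h import *
for z in(.175,.17,.165,.13,.12,.115):print(z,proj("scene",(.631,.0455,z)).round(1),proj("top",(.631,.0455,z)).round(1))
t=imaging.camera("top");print([(d["confidence"],d["pixel"]) for d in imaging.tip_of("top","ledge_far")])
c=imaging.cut_out("scene","ledge_far");print([(d["confidence"],d["box"]) for d in c])
```

```text
0.175 [291.5 249.2] [282.  153.3]
0.17 [291.4 250. ] [282.1 153.8]
0.165 [291.3 250.7] [282.1 154.2]
0.13 [290.7 255.8] [282.5 157.1]
0.12 [290.6 257.3] [282.6 157.9]
0.115 [290.5 258. ] [282.6 158.3]
[(0.78, [283.7, 159.7])]
[(0.65, [293.0, 261.8, 16.7, 45.5])]
```

The picture shows the guard lowered, but the pixels (about z 0.12 ± 0.01) don't prove it reached its stop, and the gripper's body may have met the rods first. I'll press again with a steeper tilt that keeps the body well clear.

```bash
python3 -m inch '[[0,[0,0,0],[0,9,0]],[0,[0,0,0],[0,9,0]],[0,[0,0,0],[0,9,0]],[0,[0,0,0],[0,8,0]],[0,[25,-2,-36],[0,0,0]],[0,[25,-2,-36],[0,0,0]],[0,[25,-2,-36],[0,0,0]],[0,[25,0,-36],[0,0,0]],[0,[14,0,-20],[0,0,0]],[0,[0,0,0],[0,0,0]]]'
python3 - <<'E'
from h import *
o=get_obs();M=R.from_quat(o["tool_rot"]).as_matrix();print(o["position"],M.round(3))
d=np.array([.631,.066,.150])-o["position"];print((M.T@d*1000).round(1), (M.T@[0,0,-5]).round(2))
E
```

```text
time: 25.65
position: [0.628, 0.0468, 0.2572]
tool_rot: [0.62, 0.637, -0.314, 0.334]
ft_force: [-0.1, -0.5, -0.3]
grip_width: 0.0004
[0.6279611  0.04683422 0.25721886] [[-0.008  0.999  0.036]
 [ 0.58   0.034 -0.814]
 [-0.814  0.014 -0.58 ]]
[98.4  2.2 46.7] [ 4.07 -0.07  2.9 ]
```

```bash
python3 -m inch '[[0,[30,1,14],[0,0,0]],[0,[30,1,14],[0,0,0]],[0,[25,0,12],[0,0,0]],[0,[13,0,7],[0,0,0]],[0,[0,0,0],[0,0,0]]]'; python3 -m inch '[[0,[8,0,6],[0,0,0]],[0,[8,0,6],[0,0,0]],[0,[6,0,4],[0,0,0]]]'
```

```text
time: 26.28
position: [0.6363, 0.0564, 0.1474]
tool_rot: [0.622, 0.632, -0.315, 0.337]
ft_force: [-0.2, -0.4, 0.3]
grip_width: 0.0003
time: 26.65
position: [0.6393, 0.0538, 0.1211]
tool_rot: [0.623, 0.63, -0.314, 0.34]
ft_force: [0.1, -0.0, -0.2]
grip_width: 0.0004
```

```bash
python3 -m inch '[[0,[6,-4,-8],[0,0,0]],[0,[4,0,3],[0,0,0]]]'; python3 -m inch '[[0,[4,0,3],[0,0,0]]]'; python3 -m inch '[[0,[3,0,2],[0,0,0]]]';python3 -m inch '[[0,[3,0,2],[0,0,0]]]'
```

```text
time: 26.9
position: [0.6348, 0.0645, 0.1155]
tool_rot: [0.623, 0.631, -0.314, 0.34]
ft_force: [-0.1, 0.0, 0.3]
grip_width: 0.0004
time: 27.02
position: [0.635, 0.0646, 0.1104]
tool_rot: [0.623, 0.631, -0.314, 0.34]
ft_force: [-0.7, 0.4, 0.6]
grip_width: 0.0004
time: 27.15
position: [0.6351, 0.0648, 0.1065]
tool_rot: [0.623, 0.631, -0.314, 0.34]
ft_force: [0.3, 0.1, 0.1]
grip_width: 0.0005
time: 27.28
position: [0.6353, 0.0648, 0.1027]
tool_rot: [0.623, 0.631, -0.314, 0.34]
ft_force: [-0.8, -0.6, -0.3]
grip_width: 0.0006
```

```bash
python3 -m inch '[[0,[3,0,2],[0,0,0]]]'; python3 -m inch '[[0,[3,0,2],[0,0,0]]]';python3 -m inch '[[0,[3,0,2],[0,0,0]]]'
```

```text
time: 27.4
position: [0.6355, 0.0647, 0.0988]
tool_rot: [0.623, 0.631, -0.314, 0.34]
ft_force: [-0.1, -0.2, -0.3]
grip_width: 0.0004
time: 27.52
position: [0.6357, 0.065, 0.0961]
tool_rot: [0.623, 0.631, -0.313, 0.34]
ft_force: [-3.8, -4.6, 16.7]
grip_width: 0.0008
time: 27.65
position: [0.6358, 0.0651, 0.096]
tool_rot: [0.624, 0.632, -0.312, 0.339]
ft_force: [-7.1, -7.0, 24.6]
grip_width: 0.0007
```

With the body well clear, the force went straight to a hard 17–25 N with no sliding, so the guard is on its stop. I'll retreat and check once more.

```bash
python3 -m inch '[[0,[-8,0,-6],[0,0,0]],[0,[-25,0,-18],[0,0,0]],[0,[-35,0,-25],[0,0,0]],[0,[-45,0,-20],[0,0,0]],[0,[-45,0,20],[0,0,0]],[0,[-45,0,35],[0,0,0]],[0,[-45,0,35],[0,0,0]],[0,[0,0,0],[0,0,0]],[0,[0,0,0],[0,0,0]]]'
python3 - <<'E'
from h import *
s=imaging.camera("scene");a=cv2.imread("pics/s.png")[:,:,::-1]
cv2.imwrite("pics/f.png",np.vstack([cv2.resize(x[170:310,110:350],(514,300),interpolation=3) for x in(a,s)])[:,:,::-1])
print(get_obs()["position"],get_obs()["ft_force"])
for k,z in(("tab_far",.051),("tab_near",.051),("ledge_far",.115),("ledge_near",.17),("jar_open",.025),("jar_capped",.025),("done_jar0",0),("spatula",0)):
  print(k,[(round(d["confidence"],2),onz("scene",d["pixel"],z).round(3)) for d in imaging.tip_of("scene",k)[:3]])
E
```

```text
time: 28.78
position: [0.6347, -0.0985, 0.2931]
tool_rot: [0.623, 0.631, -0.312, 0.34]
ft_force: [-1.0, 0.6, -0.5]
grip_width: 0.0005
[ 0.63477272 -0.09853292  0.29307814] [-0.95737383  0.27326356  0.04474713]
tab_far [(0.74, array([0.507, 0.449, 0.051])), (0.73, array([ 0.638, -0.042,  0.051]))]
tab_near [(0.57, array([ 0.474, -0.148,  0.051]))]
ledge_far [(0.93, array([0.622, 0.042, 0.115]))]
ledge_near [(0.56, array([0.482, 0.041, 0.17 ]))]
jar_open [(0.65, array([ 0.473, -0.006,  0.025])), (0.57, array([ 0.352, -0.16 ,  0.025])), (0.54, array([ 0.391, -0.079,  0.025]))]
jar_capped [(0.58, array([0.63 , 0.112, 0.025]))]
done_jar0 [(0.82, array([ 0.489, -0.438,  0.   ])), (0.78, array([ 0.62, -0.34,  0.  ]))]
spatula [(0.79, array([ 0.447, -0.333, -0.   ]))]
```

View pics/f.png

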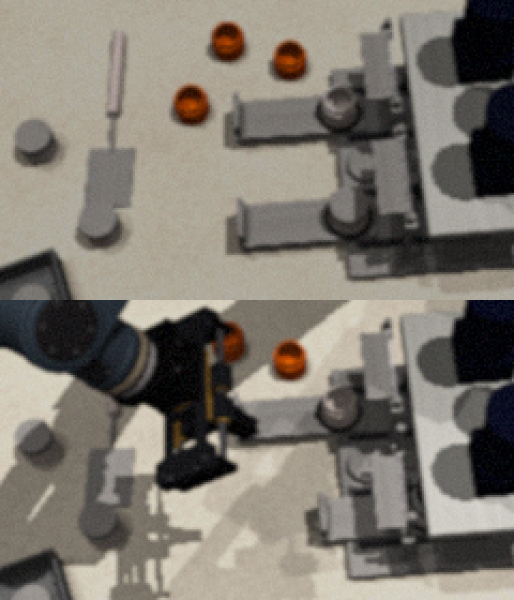

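Before and after: the far slide is home, its guard is lowered, and everything else is where it was.

```bash
python3 -c "
from rig import robot; print(robot.hand_in())"
```

```text
the job is handed in; nothing more can be done
None
```

I pushed the far station's slide, the one with the lidded jar, fully home. I then pressed that station's guard down to its stop and handed the job in at about 29 s. No verdict was reported.

**Slide:** my first push went over the tab and moved it only a few millimetres, because the fingertips acted about 20 mm short of the reported tool point. A lower push took it home. The stop showed as a hard 10 N, and the cameras put the tab at y ≈ -0.042 m after starting at -0.152 m, which matches the 0.110 m travel.

**Guard:** the first press stopped hard at about 25–29 N. I wasn't sure whether that was the stop or the gripper's body meeting a guard rod. A second press with the gripper tilted well clear gave immediate hard contact of 17–25 N with no sliding, so I take the guard to be down. The camera estimates of the ledge height were coarse, between about 0.115 and 0.13 m.

**Surroundings:** in the last picture the near slide, near guard, open jar, finished jars and spatula matched their starting positions within the cameras' accuracy. The gripper partly hid the orange jars and the spatula's handle in that view.

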